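# Index the photo table and snap the lid on the photographed kit tub

### The job

The kit tub under the camera has been photographed. Pull the red index pin, swing the table clockwise until the pin drops home into the hole of the aluminium index sector at its front left and locks there, then take the lid of that tub's colour and press it on until it snaps fully home all round. Leave the other tub upright in its nest and the other lid where it lies, do not strike the camera, and do not knock the pots and the small vial about.

Things in the scene. Friction and masses are not known exactly. Their poses are not given: they have to be found in the camera images.
- photo_table: Grey bench fixture, fixed: round base (radius 104), front apron (radius 190) with two index holes, camera on a column at the back. Origin on the vertical turning axis at counter height; x points to its back (camera side), y left, z up. Azimuths count about this axis from x to y. At the start the pin is in the home hole (-120 deg, front right) and one tub is under the camera (0 deg).
- home_hole (a point): Mouth of the home hole, where the pin starts: in a dark steel pad, 17 above the counter, 150 from the axis at azimuth -120 deg. The hole is 11 wide for the 8 mm ball-ended pin. The pad ends 15 deg towards the front in a 30 deg chamfer; from there the pin's circle runs clockwise over the apron, 14 above the counter.
- sector_mid (a point): Nominal place of the second hole (17 above the counter, 150 from the axis, azimuth +120 deg, front left). The real hole, 11 wide with a steel bush, is in an aluminium sector clamped up to 6 deg (16 mm along the circle) either way: not reported, so ride the pin over it until it drops, or look. The sector's pad, top at 17, spans 20 deg before its hole (chamfer at its start) to 14 deg beyond.
- turntable (a joint): Table angle, rad, growing clockwise seen from above: 0 locked at home, 2.09 +-0.105 locked in the second hole; stops at -0.06 and 2.34. Pin azimuth = -120 deg minus this. It turns freely (friction 0.06 N m) with the pin out. Aluminium disc of radius 100, top 30 above the counter, with an arm 32 wide to the pin and two black nest rings (outer radius 27, 9 high) 70 from the axis.
- index_pin (a joint): Lift of the sprung index pin, m: 0 fully home in a hole, at most 0.016. Its ball end rides at about 0.008 on the apron and 0.011 on the pads, and clears all above 0.012. A spring draws it down with 4 N when home, 7.5 N when fully lifted; it does not stay up by itself. In a hole it has 1.5 mm of play either way along the circle.
- pin_knob (a point): Centre of the red round pull knob on top of the pin: 26 in diameter, 19 high, upright axis; its centre is 56.5 above the counter when the pin is home and rises with it. Below it a steel sleeve of radius 10 stands on the arm up to 44 above the counter. Moves with the table and the pin.
- camera_head: Camera with a ring light (radius 29, underside 104 above the counter, top at about 217) on a boom from the column at the back, over the place 70 behind the turning axis; the tub below it has 32 of room above its rim, too little to put a lid on there. Origin at counter height under the lens; axes as photo_table. Do not strike it.
- tub_blue: White round kit tub, 42 high, rim bead 49 in diameter, 40 at the foot, with a blue band and three little amber ampoules in foam; 60 g, loose, its foot in a nest. Origin at the centre of its underside, z up. It stands either under the camera or in the front-left nest.
- tub_orange: The same tub with an orange band, in the other nest.
- lid_blue: Blue snap lid, 56 in diameter, 14.5 high, 20 g, lying on the counter right way up (skirt down): grasp it across its ribbed rim from above. Origin at the centre of its lower edge, z up. Laid on a tub loosely it rests a little askew, origin 34 above the tub's; pushed down with 8 to 18 N it snaps past the bead, home with its origin 30 above the tub's.
- lid_orange: The same snap lid in orange, origin alike; each lid fits both tubs but belongs to the one of its colour. The two lids lie on the counter left of the fixture, either one nearer to it; behind them stands a drawer tower 320 tall, its front 0.62 m ahead of the robot: keep the gripper clear of it.
- sample_pot_b: Specimen pot with a yellow lid, 49 in diameter, 50 high, left of the lids; a bystander. Origin at the centre of its underside.
- sample_pot_c: Specimen pot with a red lid, 49 in diameter, 50 high, a bystander. Origin at the centre of its underside.
- ampoule_desk: Little amber vial with an orange cap, 19 in diameter, 40 high, standing near the front edge; a bystander. Origin at the centre of its underside.

How it is judged (in metres and radians):
On the way:
1. the table has been swung round and the pin has dropped home in the second hole (value of joint turntable above 1.9 rad and value of joint index_pin below 0.002 m), for 0.2 s.
At the end, for the whole second after the job is handed in: Pin home (lift under 2 mm) in the second hole; tub from under the camera at front right with the lid of its colour snapped home (origin 28 to 31.5 mm above the tub's, within 3 mm and 3 deg); other tub upright under the camera, other lid within 30 mm of its place; all at rest (all of step 1 and ((y of tub_blue in the frame of photo_table below -0.035 m and x of tub_blue in the frame of photo_table below -0.01 m and z of lid_blue in the frame of tub_blue between 0.028 and 0.0315 m and horizontal distance between lid_blue and tub_blue below 0.003 m and angle between the z axis of lid_blue and the z axis of tub_blue, either way round below 0.06 rad and x of tub_orange in the frame of photo_table above 0.05 m and angle between tub_orange's own z axis and vertical below 0.1 rad and distance of lid_orange from where it was at the start of the episode below 0.03 m) or (y of tub_orange in the frame of photo_table below -0.035 m and x of tub_orange in the frame of photo_table below -0.01 m and z of lid_orange in the frame of tub_orange between 0.028 and 0.0315 m and horizontal distance between lid_orange and tub_orange below 0.003 m and angle between the z axis of lid_orange and the z axis of tub_orange, either way round below 0.06 rad and x of tub_blue in the frame of photo_table above 0.05 m and angle between tub_blue's own z axis and vertical below 0.1 rad and distance of lid_blue from where it was at the start of the episode below 0.03 m)) and angle between each of tub_blue, tub_orange's own z axis and vertical below 0.1 rad and velocity of joint turntable between -0.05 and 0.05 rad/s and linear speed of each of tub_blue, tub_orange, lid_blue, lid_orange below 0.02 m/s); the robot touches nothing.
It fails at once if the camera is struck (over 12 N) (contact force between camera_head and anything else above 12 N).
It fails at once if a tub is tipped over 25 degrees (angle between any of tub_blue, tub_orange's own z axis and vertical above 0.44 rad).
It fails at once if a specimen pot or the small vial is pushed more than 40 mm (distance of any of sample_pot_b, sample_pot_c, ampoule_desk from where it was at the start of the episode above 0.04 m).
It also fails if it takes over 72 s, if anything falls off the work surface, if the arm or the gripper's body presses on something with over 40 N, if the wrist force passes 120 N, or if a joint passes its speed limit or range.

### The arm

A 6-joint arm with a two-finger parallel gripper is mounted at the origin on a cart in front of the work surface, level with it; the furniture and walls round the work are solid. World frame = base frame: x ahead of the robot, y to its left, z up, the work surface at z = 0. Lengths are in m, angles in degrees, forces in N, time in s.
With the tool pointing down it reaches from about 0.3 to 0.75 m from the base axis. Payload 8.5 kg.
Tool frame: the origin (TCP) lies midway between the tips of the shut fingers; the grasp point (between the pads) lies 19 mm behind it; z points along the fingers, y is the line along which they close (so a half turn about z gives the same grasp; the last joint's range is limited). The gripper opens to 85 mm and grips with 20 to 120 N. Pads are 22 mm wide; open, the fingers measure 114 mm over their backs; the gripper's body (76 mm by 85 mm) begins 54 mm behind the grasp point. The pads swing forward as they close: fully open they stand 13 mm farther back than shut.
Start: joints at [60.43, 21.807, 74.336, -0, 83.858, -12.336], TCP at [0.163, 0.525, 0.231] pointing down, gripper open.
Joint ranges: [-178.18, 178.18], [-50.72, 133.34], [12.68, 142.11], [-81.47, 261.47], [9.98, 163.14], [-165.26, 165.26]. Speed limits (degrees/s): [136.94, 136.94, 180, 180, 180, 180].

### API

Orientations are given as a 3x3 rotation matrix whose columns are the frame's x, y, z axes.
In Python, from rig import env, get_image, close_job gives the robot as it stands.
- The arm moves only by the tool step_arm, never from a script. Its argument "targets" is a list of rows, each a list of 2 entries, a list of its own where there are three numbers: the shift along the tool's x, y, z as a fraction of full scale, then the turn, a rotation vector about the tool's x, y, z as a fraction of full scale. In form: [[[x, y, z], [wx, wy, wz]], ...]. A call has 1 to 10 rows; each row is the pose to reach, as a shift and turn from the pose commanded when the call began, along the tool's axes at that moment; what a row does not reach only later rows make up. Full scale, the value 1, is 0.3 m for a shift and 45 degrees for a turn. A row lasts 1/12 s, in which the tool goes at most 41.7 mm and 7.16 degrees, less where a joint would pass 70% of its speed; a pose out of reach is approached as far as the arm can. A call with a number of a shift or a turn outside -1 to 1 is refused whole. A call with a gripper value outside its range is refused whole. "jaw" is the finger opening in mm, from 0 to 85.4, set as the call begins (left out, the last holds). The fingers move at their own pace and stop on an object; "grip_force" is the grip in N (left out, the last holds). Time passes only in rows, so rows that repeat a pose let the fingers close. It gives the time, the measured TCP pose, the force, the opening and the grip force at its end, in the units of the state.
- env.observe(): the state, without advancing time (a new reading comes with each control period).
- get_image(name): name is "scene" or "side" or "wrist"; returns a dict with "img" (384x512x3 uint8, red, green, blue), "z_map" (384x512 float32, m along the optical axis (not along the pixel's ray), 0 where there is no reading), "intrinsics" (3x3 intrinsics, pixels), "rvec" (rotation vector, rad) and "tvec" (3), from world to camera coordinates, as OpenCV has them. Camera axes: x right, y down, z forward; pixel columns grow to the right and rows downward; lengths in m; the calibration is good to about 2 mm. A picture is of the moment at which its call begins.
- close_job(): hands the job in; it is judged then, once.
The state is a dict: "time_s": time; "q": joint angles; "qvel": joint speeds; "joint_efforts": joint torques, N m; "position": TCP position; "tool_rot": TCP orientation; "ft_force": force on the tool from outside, world axes, zero at the start; "wrist_torque": the same for the moment, N m; "grip_width": finger opening in m; "gripper_force": force on a finger pad.
Only numpy, scipy, OpenCV 4.12 (cv2) and the standard library are available. Lean on these libraries where they do the work, as an engineer would, in place of code of your own. Each camera call takes 0.05 s, during which the arm holds its last target. There are 200 camera calls.

## Working session

There is one attempt and no reset: what is moved stays moved. The work goes in short steps, Python scripts to look and compute and a tool call to move; the robot and the scene stay as the last step left them, time stands still between calls to the robot, and variables do not carry over. Pictures are saved under pics/ and viewed, at most 10 in all, crops included, and the job is handed in when it is done.

Besides the shell and the picture viewer there is one more tool, called after ">>>" by a JSON object that holds its "name" and its "arguments". step_arm: Moves the arm, as the interface text tells. Its arguments: {"type":"object","properties":{"targets":{"type":"array","items":{"type":"array"}},"jaw":{"type":"number"},"grip_force":{"type":"number"}},"required":["targets"]}

```bash
ls; mkdir -p pics; cat > h.py <<'E'
import numpy as np,cv2
from rig import env,get_image,close_job
def cloud(d):
    K=np.array(d["intrinsics"]);R=cv2.Rodrigues(np.array(d["rvec"],float))[0];t=np.array(d["tvec"],float).ravel()
    z=d["z_map"];v,u=np.mgrid[:z.shape[0],:z.shape[1]]
    P=np.stack([(u-K[0,2])/K[0,0]*z,(v-K[1,2])/K[1,1]*z,z],-1)
    W=(P-t)@R; W[z==0]=np.nan
    return W
def ray(d,u,v,h):
    K=np.array(d["intrinsics"]);R=cv2.Rodrigues(np.array(d["rvec"],float))[0];t=np.array(d["tvec"],float).ravel()
    c=-R.T@t; r=R.T@np.linalg.inv(K)@[u,v,1]
    return c+r*(h-c[2])/r[2]
E
python3 - <<'E'
from h import *
s=env.observe();print({k:np.round(v,3).tolist() for k,v in s.items()})
a=get_image("scene");b=get_image("side");np.save("a.npy",a,allow_pickle=True);np.save("b.npy",b,allow_pickle=True)
c=np.vstack([a["img"],b["img"]])
cv2.imwrite("pics/1.png",cv2.resize(a["img"],None,fx=1.5,fy=1.5)[:,:,::-1]);cv2.imwrite("pics/2.png",cv2.resize(b["img"],None,fx=1.5,fy=1.5)[:,:,::-1])
E
```

```text
pics
{'time_s': 0.0, 'q': [60.429, 21.842, 74.386, 0.002, 83.86, -12.337], 'qvel': [-0.03, -0.092, 0.025, 0.054, 0.04, 0.072], 'joint_efforts': [0.001, -44.847, -23.128, -0.0, 0.005, 0.0], 'position': [0.163, 0.525, 0.231], 'tool_rot': [[-0.955, 0.296, -0.001], [0.296, 0.955, -0.001], [0.0, -0.001, -1.0]], 'ft_force': [-0.025, -0.419, 0.954], 'wrist_torque': [0.005, 0.012, 0.062], 'gripper_force': 0.0, 'grip_width': 0.085}
```

View pics/1.png

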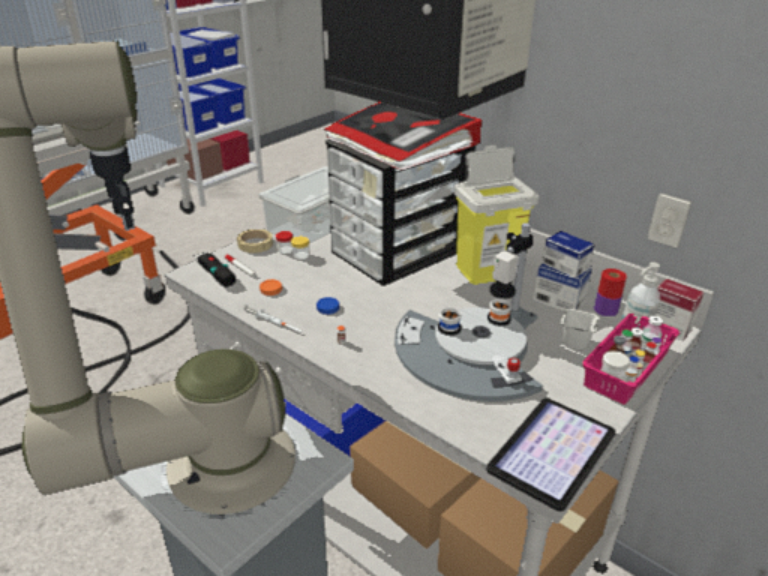

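View pics/2.png

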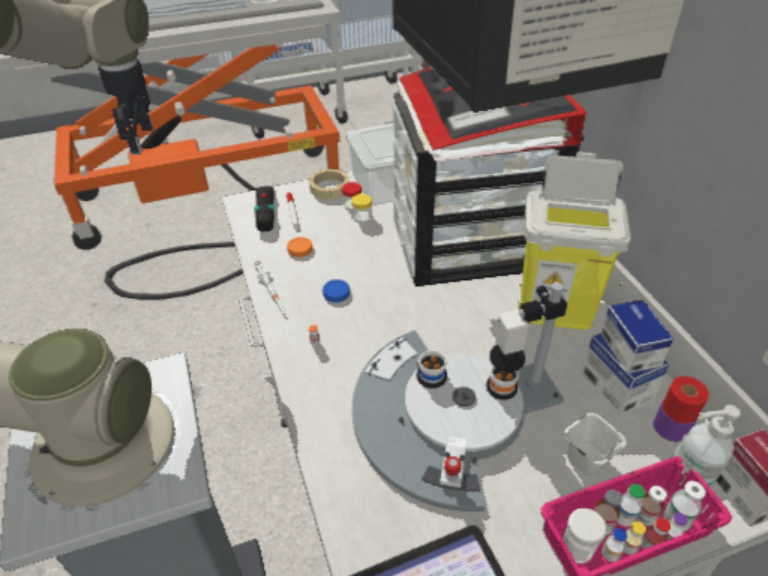

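The pictures show the orange tub under the camera (side view 503,380) and the blue one front-left (432,367). The red knob is at (453,466), the orange lid at (300,247), the blue lid at (336,291) and the sector plate at (392,355). Next I'll measure them.

```bash
cat > m.py <<'E'
from h import *
def blobs(d,W,cond,zr,box=(0.2,0.75,-0.5,0.6),mn=8):
    m=(cond&(W[...,2]>zr[0])&(W[...,2]<zr[1])&(W[...,0]>box[0])&(W[...,0]<box[1])&(W[...,1]>box[2])&(W[...,1]<box[3])).astype(np.uint8)
    n,l,s,c=cv2.connectedComponentsWithStats(m)
    for i in range(1,n):
        if s[i,4]>=mn:
            P=W[l==i]; (ex,ey)=c[i]
            print("  px",np.round(c[i],1),s[i,4],"min",P.min(0).round(3),"max",P.max(0).round(3),"med",np.median(P,0).round(3))
E
python3 - <<'E'
from m import *
for n in ["a","b"]:
    d=np.load(n+".npy",allow_pickle=True).item();W=cloud(d);hsv=cv2.cvtColor(d["img"],cv2.COLOR_RGB2HSV);h,s,v=[hsv[...,i].astype(int) for i in range(3)]
    print(n)
    for name,c,zr in [("blue",(h>100)&(h<125)&(s>130),(0.003,.1)),("orange",(h>5)&(h<18)&(s>140),(0.003,.1)),("red",((h<5)|(h>172))&(s>140),(0.03,.09)),("yellow",(h>18)&(h<32)&(s>140),(.02,.08)),("disc",(s<40)&(v>150),(.025,.035))]:
        print(name);blobs(d,W,c,zr)
E
```

```text
a
blue
  px [218.1 203.2] 121 min [0.432 0.182 0.004] max [0.485 0.242 0.017] med [0.456 0.21  0.011]
  px [298.8 216.8] 26 min [ 0.527 -0.102  0.035] max [ 0.554 -0.056  0.056] med [ 0.537 -0.089  0.047]
  px [422.3 238.9] 15 min [ 0.668 -0.451  0.058] max [ 0.679 -0.437  0.064] med [ 0.675 -0.444  0.06 ]
orange
  px [180.4 190.9] 110 min [0.395 0.345 0.003] max [0.45  0.403 0.017] med [0.423 0.372 0.011]
  px [333.2 203.3] 13 min [ 0.646 -0.151  0.055] max [ 0.677 -0.129  0.067] med [ 0.657 -0.14   0.063]
  px [299.5 209.3] 13 min [ 0.541 -0.088  0.057] max [ 0.567 -0.063  0.068] med [ 0.555 -0.073  0.062]
  px [332.8 210.5] 31 min [ 0.631 -0.166  0.042] max [ 0.655 -0.129  0.056] med [ 0.638 -0.154  0.049]
  px [226.8 218.2] 8 min [0.381 0.092 0.036] max [0.386 0.103 0.042] med [0.384 0.096 0.038]
  px [432.1 235.8] 12 min [ 0.724 -0.463  0.042] max [ 0.734 -0.448  0.05 ] med [ 0.727 -0.455  0.047]
red
  px [189.  157.1] 60 min [0.559 0.474 0.04 ] max [0.605 0.52  0.052] med [0.58  0.495 0.046]
  px [140.7 172.1] 9 min [0.38  0.551 0.033] max [0.392 0.572 0.037] med [0.386 0.557 0
[... 3206 characters left out ...]
 [295.2 176.6] 24 min [0.671 0.179 0.025] max [0.702 0.192 0.035] med [0.686 0.183 0.031]
  px [312.7 174.5] 11 min [0.733 0.172 0.027] max [0.749 0.176 0.034] med [0.742 0.174 0.03 ]
  px [306.5 272.2] 2683 min [ 0.484 -0.243  0.025] max [ 0.661 -0.039  0.034] med [ 0.574 -0.167  0.029]
  px [390.7 286.3] 19 min [ 0.732 -0.271  0.025] max [ 0.749 -0.265  0.035] med [ 0.742 -0.269  0.03 ]
  px [296.1 316.7] 47 min [ 0.486 -0.282  0.026] max [ 0.507 -0.237  0.034] med [ 0.494 -0.267  0.029]
  px [306.6 315.3] 10 min [ 0.514 -0.276  0.027] max [ 0.523 -0.262  0.031] med [ 0.518 -0.269  0.029]
  px [390.  369.9] 19 min [ 0.62  -0.447  0.025] max [ 0.64  -0.441  0.034] med [ 0.626 -0.445  0.03 ]
```

```bash
cat >> h.py <<'E'
from scipy.spatial.transform import Rotation as Ro
def Rt(a):
    a=np.radians(a);return np.array([[-np.sin(a),np.cos(a),0],[np.cos(a),np.sin(a),0],[0,0,-1.]])
def go(*targets,cur=None):
    s=env.observe();p=np.array(s["position"]);R=np.array(s["tool_rot"]).reshape(3,3)
    if cur is not None: p=np.array(cur[0]);R=Rt(cur[1])
    print("at",p.round(4),"ang",np.degrees(np.arctan2(R[1,1],R[0,1])).round(2),"F",np.round(s["ft_force"],1),"w",round(s["grip_width"],4),"t",s["time_s"])
    for q,a in targets:
        d=R.T@(np.array(q)-p)/0.3; w=Ro.from_matrix(R.T@Rt(a)).as_rotvec()/np.radians(45)
        print("->",q,a,"shift",d.round(4).tolist(),"turn",w.round(4).tolist(),"rows>=",(np.linalg.norm(d)*.3/.0417).round(1),(np.linalg.norm(w)*45/7.16).round(1))
E
python3 - <<'E'
from h import *
go(([.30,.25,.3],50),)
go(([.44,-.03,.32],27),cur=([.30,.25,.3],50))
E
```

```text
at [0.1628 0.5251 0.2308] ang 72.77 F [0.  0.4 0.5] w 0.0857 t 0.1
-> [0.3, 0.25, 0.3] 50 shift [-0.7083, -0.7405, -0.23] turn [-0.0017, 0.0, 0.5059] rows>= 7.6 3.2
at [0.3  0.25 0.3 ] ang 50.0 F [0.  0.4 0.5] w 0.0857 t 0.1
-> [0.44, -0.03, 0.32] 27 shift [-0.9574, -0.415, -0.0667] turn [0.0, 0.0, 0.5111] rows>= 7.5 3.2
```

>>> {"name": "step_arm", "arguments": {"targets": [[[-0.708, -0.74, -0.23], [0, 0, 0.506]], [[-0.708, -0.74, -0.23], [0, 0, 0.506]], [[-0.708, -0.74, -0.23], [0, 0, 0.506]], [[-0.708, -0.74, -0.23], [0, 0, 0.506]], [[-0.708, -0.74, -0.23], [0, 0, 0.506]], [[-0.708, -0.74, -0.23], [0, 0, 0.506]], [[-0.708, -0.74, -0.23], [0, 0, 0.506]], [[-0.708, -0.74, -0.23], [0, 0, 0.506]], [[-0.708, -0.74, -0.23], [0, 0, 0.506]]]}}

```text
time_s: 0.85
position: [0.3017, 0.2476, 0.3012]
tool_rot: [[-0.763, 0.646, 0.002], [0.646, 0.763, -0.0], [-0.002, 0.001, -1.0]]
ft_force: [-1.6, 0.2, -0.7]
grip_width: 0.0849
gripper_force: 0.0
```

>>> {"name": "step_arm", "arguments": {"targets": [[[-0.957, -0.415, -0.067], [0, 0, 0.511]], [[-0.957, -0.415, -0.067], [0, 0, 0.511]], [[-0.957, -0.415, -0.067], [0, 0, 0.511]], [[-0.957, -0.415, -0.067], [0, 0, 0.511]], [[-0.957, -0.415, -0.067], [0, 0, 0.511]], [[-0.957, -0.415, -0.067], [0, 0, 0.511]], [[-0.957, -0.415, -0.067], [0, 0, 0.511]], [[-0.957, -0.415, -0.067], [0, 0, 0.511]], [[-0.957, -0.415, -0.067], [0, 0, 0.511]], [[-0.957, -0.415, -0.067], [0, 0, 0.511]]]}}

```text
time_s: 1.68
position: [0.4402, -0.0298, 0.3197]
tool_rot: [[-0.453, 0.892, -0.002], [0.892, 0.453, 0.001], [0.002, -0.001, -1.0]]
ft_force: [0.1, 0.2, -0.6]
grip_width: 0.0859
gripper_force: 0.0
```

```bash
python3 - <<'E'
from m import *
go()
d=get_image("wrist");np.save("w1.npy",d,allow_pickle=True)
cv2.imwrite("pics/3.png",cv2.resize(d["img"],None,fx=1.5,fy=1.5)[:,:,::-1])
W=cloud(d);print(W[::95,::127].round(3).tolist())
E
```

```text
at [ 0.4402 -0.0298  0.3197] ang 26.91 F [ 0.1  0.2 -0.6] w 0.0859 t 1.6833
[[[0.075, -0.013, 0.017], [0.11, 0.068, -0.234], [0.354, 0.133, -0.0], [0.5, 0.207, 0.0], [0.63, 0.266, 0.03]], [[0.089, -0.133, 0.0], [-0.054, -0.234, -0.9], [0.407, 0.029, 0.001], [0.566, 0.109, 0.0], [0.665, 0.163, 0.086]], [[-0.43, -0.89, -0.9], [0.295, -0.186, -0.0], [0.468, -0.092, 0.015], [0.645, -0.008, 0.001], [0.817, 0.081, 0.004]], [[-0.317, -1.402, -0.902], [0.392, -0.043, 0.363], [0.538, -0.231, 0.031], [0.477, -0.001, 0.362], [0.832, -0.034, 0.091]], [[0.378, -0.049, 0.403], [0.406, -0.029, 0.408], [0.435, -0.022, 0.402], [0.458, -0.003, 0.408], [0.49, 0.008, 0.404]]]
```

View pics/3.png

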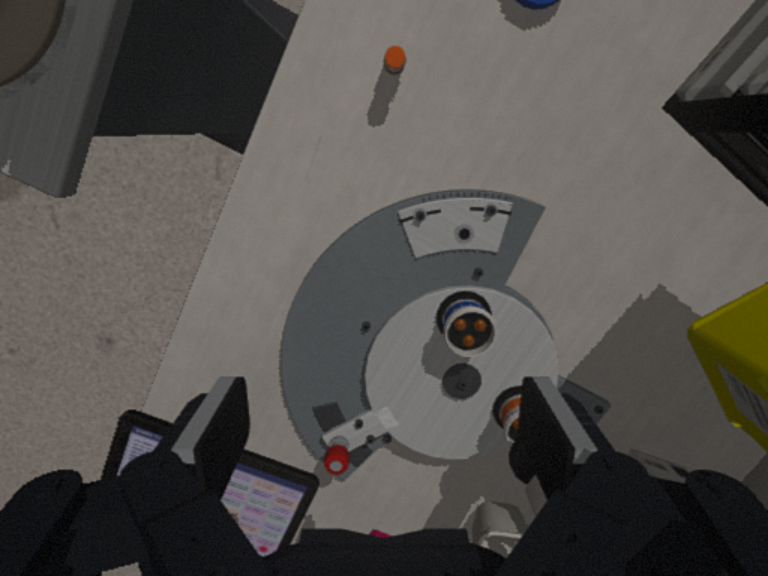

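The wrist view shows the sector hole at (464,234), the knob at (336,459), the hub at (462,381) and the blue tub at (470,325). I'll cast rays to get their positions.

```bash
python3 - <<'E'
from m import *
d=np.load("w1.npy",allow_pickle=True).item();im=d["img"];W=cloud(d)
g=cv2.cvtColor(im,cv2.COLOR_RGB2GRAY)
def dark(u,v,r,th):
    s=g[v-r:v+r+1,u-r:u+r+1];m=s<th;yy,xx=np.nonzero(m);print(s.min(),m.sum());return u-r+xx.mean(),v-r+yy.mean()
h=dark(309,156,6,70);print("hole px",h,ray(d,*h,.017))
hb=dark(308,254,15,110);print("hub",hb,ray(d,*hb,.032),W[254,308])
hsv=cv2.cvtColor(im,cv2.COLOR_RGB2HSV);m=(((hsv[...,0]<6)|(hsv[...,0]>172))&(hsv[...,1]>150));m[:,:190]=0;m[:,250:]=0;m[:280]=0
m[330:]=0
yy,xx=np.nonzero(m);print("knob",xx.mean(),yy.mean(),m.sum(),"top",np.nanmin(W[m],0),np.nanmax(W[m],0))
t=m&(W[...,2]>.0635);print("knob top pts",t.sum(),W[t].mean(0),"ray",ray(d,xx.mean(),yy.mean(),.063))
# disc edge fit
p=(W[...,2]>.026)&(W[...,2]<.034)&(g>140);n,l,s,c=cv2.connectedComponentsWithStats(p.astype(np.uint8));i=1+s[1:,4].argmax();print(s[i])
P=W[l==i];H=cv2.convexHull(P[:,:2].astype(np.float32))[:,0]
from scipy.optimize import least_squares
f=least_squares(lambda q:np.hypot(H[:,0]-q[0],H[:,1]-q[1])-.1,[.583,-.144],loss="soft_l1",f_scale=.002);print("axis",f.x,np.round(f.fun,4))
# rim of blue tub: points at z~.072
q=(W[...,2]>.066)&(W[...,2]<.076)&(np.hypot(W[...,0]-.548,W[...,1]+.08)<.05)
(cx,cy),r=cv2.minEnclosingCircle(W[q][:,:2].astype(np.float32));print("tub blue",cx,cy,r)
E
```

```text
18 46
hole px (np.float64(309.1304347826087), np.float64(155.5)) [ 0.51495832 -0.00924366  0.017     ]
18 669
hub (np.float64(305.5680119581465), np.float64(252.2899850523169)) [ 0.58224276 -0.14145235  0.032     ] [ 0.58239994 -0.13767116  0.04294314]
knob 224.33014354066987 305.0956937799043 209 top [ 0.49354519 -0.27960393  0.0503259 ] [ 0.51728446 -0.25569772  0.06841483]
knob top pts 125 [ 0.5048658  -0.26597203  0.06601774] ray [ 0.50434954 -0.26297326  0.063     ]
[255 277   2   2   2]
axis [ 0.61845668 -0.27085849] [0. 0.]
tub blue 0.5517750978469849 -0.07965830713510513 0.02451753057539463
```

```bash
python3 - <<'E'
from h import *
go(([.5045,-.267,.13],27))
go(([.5045,-.267,.040],27),cur=([.5045,-.267,.13],27))
E
```

```text
at [ 0.4398 -0.029   0.3199] ang 27.0 F [ 0.9  0.8 -0.5] w 0.0853 t 1.7333
-> [0.5045, -0.267, 0.13] 27 shift [-0.8057, -0.1674, 0.6322] turn [-0.0009, -0.0016, -0.0001] rows>= 7.5 0.0
at [ 0.5045 -0.267   0.13  ] ang 27.0 F [ 0.9  0.8 -0.5] w 0.0853 t 1.7333
-> [0.5045, -0.267, 0.04] 27 shift [0.0, 0.0, 0.3] turn [0.0, 0.0, 0.0] rows>= 2.2 0.0
```

>>> {"name": "step_arm", "arguments": {"targets": [[[-0.806, -0.167, 0.632], [0, 0, 0]], [[-0.806, -0.167, 0.632], [0, 0, 0]], [[-0.806, -0.167, 0.632], [0, 0, 0]], [[-0.806, -0.167, 0.632], [0, 0, 0]], [[-0.806, -0.167, 0.632], [0, 0, 0]], [[-0.806, -0.167, 0.632], [0, 0, 0]], [[-0.806, -0.167, 0.632], [0, 0, 0]], [[-0.806, -0.167, 0.632], [0, 0, 0]], [[-0.806, -0.167, 0.632], [0, 0, 0]], [[-0.806, -0.167, 0.632], [0, 0, 0]]], "jaw": 60}}

```text
time_s: 2.57
position: [0.5051, -0.2664, 0.1305]
tool_rot: [[-0.455, 0.891, -0.001], [0.891, 0.455, 0.001], [0.002, -0.0, -1.0]]
ft_force: [0.1, 0.0, 0.3]
grip_width: 0.06
gripper_force: 0.0
```

```bash
python3 - <<'E'
from m import *
go()
for n in ["wrist","side"]:
    d=get_image(n)
    W=cloud(d);hsv=cv2.cvtColor(d["img"],cv2.COLOR_RGB2HSV);m=((hsv[...,0]<6)|(hsv[...,0]>172))&(hsv[...,1]>150)
    print(n);blobs(d,W,m,(.03,.08),box=(.46,.55,-.32,-.2))
cv2.imwrite("pics/4.png",get_image("wrist")["img"][:,:,::-1])
E
```

```text
at [ 0.5051 -0.2664  0.1305] ang 27.04 F [0.1 0.  0.3] w 0.06 t 2.5667
wrist
  px [256.3 203.5] 799 min [ 0.493 -0.28   0.052] max [ 0.519 -0.256  0.068] med [ 0.504 -0.264  0.066]
side
  px [301.4 311.1] 71 min [ 0.492 -0.28   0.049] max [ 0.516 -0.258  0.067] med [ 0.501 -0.275  0.064]
```

View pics/4.png

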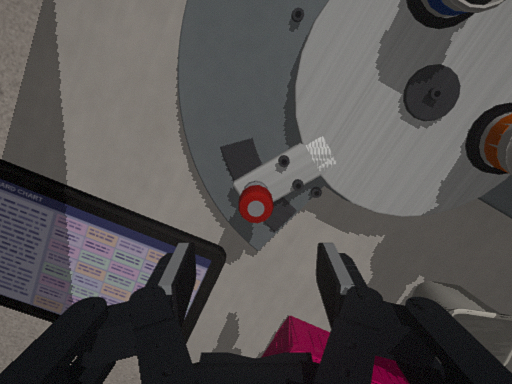

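The knob is at pixel (256,203), centred between the fingers, so I can descend and grip.

>>> {"name": "step_arm", "arguments": {"targets": [[[0, 0, 0.1], [0, 0, 0]], [[0, 0, 0.2], [0, 0, 0]], [[0, 0, 0.25], [0, 0, 0]], [[0, 0, 0.3], [0, 0, 0]], [[0, 0, 0.3], [0, 0, 0]]]}}

```text
time_s: 3.13
position: [0.5044, -0.2659, 0.0395]
tool_rot: [[-0.455, 0.89, -0.002], [0.89, 0.455, 0.002], [0.003, -0.001, -1.0]]
ft_force: [-0.5, 0.3, 0.4]
grip_width: 0.0601
gripper_force: 0.0
```

>>> {"name": "step_arm", "arguments": {"targets": [[[0, 0, 0], [0, 0, 0]], [[0, 0, 0], [0, 0, 0]], [[0, 0, 0], [0, 0, 0]], [[0, 0, 0], [0, 0, 0]], [[0, 0, 0], [0, 0, 0]], [[0, 0, 0], [0, 0, 0]], [[0, 0, 0], [0, 0, 0]]], "jaw": 20, "grip_force": 40}}

```text
time_s: 3.72
position: [0.5059, -0.2676, 0.0425]
tool_rot: [[-0.454, 0.891, 0.003], [0.891, 0.454, -0.001], [-0.002, 0.002, -1.0]]
ft_force: [1.7, 4.0, 6.3]
grip_width: 0.0245
gripper_force: 38.9
```

>>> {"name": "step_arm", "arguments": {"targets": [[[0, 0, -0.016], [0, 0, 0]], [[0, 0, -0.032], [0, 0, 0]], [[0, 0, -0.048], [0, 0, 0]], [[0, 0, -0.048], [0, 0, 0]], [[0, 0, -0.048], [0, 0, 0]]]}}

```text
time_s: 4.13
position: [0.5051, -0.267, 0.0554]
tool_rot: [[-0.454, 0.891, 0.0], [0.891, 0.454, 0.001], [0.001, 0.001, -1.0]]
ft_force: [4.1, 5.4, -8.1]
grip_width: 0.0244
gripper_force: 39.7
```

```bash
python3 - <<'E'
from m import *
c=np.array([.584,-.142]);s=env.observe();p=np.array(s["position"]);go()
d=get_image("side");W=cloud(d);hsv=cv2.cvtColor(d["img"],cv2.COLOR_RGB2HSV);m=((hsv[...,0]<6)|(hsv[...,0]>172))&(hsv[...,1]>150)
blobs(d,W,m,(.03,.09),box=(.46,.55,-.32,-.2),mn=3)
v=p[:2]-c;r=np.hypot(*v);az=np.arctan2(v[1],v[0]);print("r",r,np.degrees(az))
tg=[]
for k in range(1,15):
    a=az-np.radians(8*k);q=[*(c+r*np.array([np.cos(a),np.sin(a)])),p[2]];tg.append((q,27))
go(*tg)
E
```

```text
at [ 0.5051 -0.267   0.0554] ang 27.0 F [ 4.1  5.4 -8.1] w 0.0244 t 4.1333
  px [304.8 308.1] 30 min [ 0.502 -0.28   0.058] max [ 0.518 -0.265  0.08 ] med [ 0.508 -0.277  0.076]
r 0.14780753399666452 -122.2427985194188
at [ 0.5051 -0.267   0.0553] ang 26.99 F [ 4.9  4.8 -7.4] w 0.0242 t 4.1833
-> [np.float64(0.48851218789469764), np.float64(-0.25482351193575575), np.float64(0.05539775047218048)] 27 shift [0.0613, -0.0308, -0.0004] turn [0.0008, -0.0016, -0.0002] rows>= 0.5 0.0
-> [np.float64(0.47373947070082023), np.float64(-0.24043618635867536), np.float64(0.05539775047218048)] 27 shift [0.1264, -0.0529, -0.0004] turn [0.0008, -0.0016, -0.0002] rows>= 1.0 0.0
-> [np.float64(0.4611128492902582), np.float64(-0.22413291238362576), np.float64(0.05539775047218048)] 27 shift [0.1939, -0.0658, -0.0003] turn [0.0008, -0.0016, -0.0002] rows>= 1.5 0.0
-> [np.float64(0.45087808648619915), np.float64(-0.20623101469383204), np.float64(0.05539775047218048)] 27 shift [0.2626, -0.0691, -0.0002] turn [0.0008, -0.0016, -0.0002] rows>= 2.0 0.0
-> [np.float64(0.4432343903047539), np.float64(-0.18707893
[... 1084 characters left out ...]
float64(-0.06755445956615248), np.float64(0.05539775047218048)] 27 shift [0.6662, 0.1568, 0.0004] turn [0.0008, -0.0016, -0.0002] rows>= 4.9 0.0
-> [np.float64(0.46791274051562814), np.float64(-0.050507840272604396), np.float64(0.05539775047218048)] 27 shift [0.6993, 0.2171, 0.0005] turn [0.0008, -0.0016, -0.0002] rows>= 5.3 0.0
-> [np.float64(0.48177574132770484), np.float64(-0.03524201179736086), np.float64(0.05539775047218048)] 27 shift [0.7237, 0.2814, 0.0006] turn [0.0008, -0.0016, -0.0002] rows>= 5.6 0.0
-> [np.float64(0.4976284210564669), np.float64(-0.022054106127070067), np.float64(0.05539775047218048)] 27 shift [0.7389, 0.3484, 0.0007] turn [0.0008, -0.0016, -0.0002] rows>= 5.9 0.0
```

```bash
python3 - <<'E'
from h import *
R=Rt(27);r=.1488;a0=-122.2
P=lambda t:np.array([r*np.cos(np.radians(a0-t)),r*np.sin(np.radians(a0-t)),0])
for base,ts in [(0,[2,5,9,14,19,24,29,34,39,44]),(44,[49,54,59,64,69,74,79,84,88,90]),(90,[93,96,98,100,100])]:
    print([ (R.T@(P(t)-P(base))/.3).round(3).tolist()[:2] for t in ts])
E
```

```text
[[0.015, -0.009], [0.038, -0.021], [0.07, -0.034], [0.111, -0.049], [0.153, -0.059], [0.195, -0.066], [0.238, -0.07], [0.282, -0.069], [0.325, -0.065], [0.367, -0.057]]
[[0.042, 0.012], [0.082, 0.027], [0.121, 0.046], [0.158, 0.068], [0.193, 0.093], [0.226, 0.121], [0.256, 0.152], [0.284, 0.186], [0.304, 0.214], [0.313, 0.229]]
[[0.013, 0.023], [0.024, 0.046], [0.031, 0.062], [0.038, 0.078], [0.038, 0.078]]
```

>>> {"name": "step_arm", "arguments": {"targets": [[[0.015, -0.009, -0.005], [0, 0, 0]], [[0.038, -0.021, -0.005], [0, 0, 0]], [[0.07, -0.034, -0.005], [0, 0, 0]], [[0.111, -0.049, -0.005], [0, 0, 0]], [[0.153, -0.059, -0.005], [0, 0, 0]], [[0.195, -0.066, -0.005], [0, 0, 0]], [[0.238, -0.07, -0.005], [0, 0, 0]], [[0.282, -0.069, -0.005], [0, 0, 0]], [[0.325, -0.065, -0.005], [0, 0, 0]], [[0.367, -0.057, -0.005], [0, 0, 0]]]}}

```text
time_s: 5.02
position: [0.4399, -0.1775, 0.0572]
tool_rot: [[-0.453, 0.891, 0.001], [0.891, 0.453, -0.001], [-0.002, 0.001, -1.0]]
ft_force: [1.1, -0.7, -7.2]
grip_width: 0.0246
gripper_force: 39.8
```

```bash
python3 - <<'E'
from m import *
go()
d=get_image("side");W=cloud(d);hsv=cv2.cvtColor(d["img"],cv2.COLOR_RGB2HSV);m=((hsv[...,0]<6)|(hsv[...,0]>172))&(hsv[...,1]>150)
blobs(d,W,m,(.03,.1),box=(.4,.55,-.32,0),mn=3)
E
```

```text
at [ 0.4399 -0.1775  0.0572] ang 26.96 F [ 1.1 -0.7 -7.2] w 0.0246 t 5.0167
  px [262.9 284.4] 33 min [ 0.436 -0.191  0.063] max [ 0.452 -0.17   0.08 ] med [ 0.444 -0.188  0.075]
```

The table is swinging well with low forces, so I'll continue.

>>> {"name": "step_arm", "arguments": {"targets": [[[0.042, 0.012, 0], [0, 0, 0]], [[0.082, 0.027, 0], [0, 0, 0]], [[0.121, 0.046, 0], [0, 0, 0]], [[0.158, 0.068, 0], [0, 0, 0]], [[0.193, 0.093, 0], [0, 0, 0]], [[0.226, 0.121, 0], [0, 0, 0]], [[0.256, 0.152, 0], [0, 0, 0]], [[0.284, 0.186, 0], [0, 0, 0]], [[0.304, 0.214, 0], [0, 0, 0]], [[0.313, 0.229, 0], [0, 0, 0]]]}}

```text
time_s: 5.9
position: [0.4504, -0.0572, 0.0544]
tool_rot: [[-0.454, 0.891, -0.02], [0.891, 0.455, 0.009], [0.017, -0.014, -1.0]]
ft_force: [-27.5, 13.4, -6.1]
grip_width: 0.0241
gripper_force: 39.5
```

>>> {"name": "step_arm", "arguments": {"targets": [[[0.013, 0.023, 0], [0, 0, 0]], [[0.024, 0.046, 0], [0, 0, 0]], [[0.035, 0.07, 0], [0, 0, 0]], [[0.044, 0.094, 0], [0, 0, 0]], [[0.049, 0.11, 0], [0, 0, 0]], [[0.049, 0.11, 0], [0, 0, 0]], [[0.049, 0.11, 0], [0, 0, 0]]]}}

```text
time_s: 6.48
position: [0.4695, -0.0271, 0.0541]
tool_rot: [[-0.454, 0.891, -0.028], [0.891, 0.454, 0.013], [0.025, -0.019, -1.0]]
ft_force: [-32.1, 26.7, 8.6]
grip_width: 0.0233
gripper_force: 42.5
```

```bash
python3 - <<'E'
from m import *
go();p=np.array(env.observe()["position"]);c=np.array([.584,-.142])
az=lambda v:np.degrees(np.arctan2(v[1],v[0]))
print(az(p[:2]-c),az(np.array([.515,-.0092])-c),np.hypot(*(p[:2]-c)))
E
```

```text
at [ 0.4695 -0.0271  0.0541] ang 27.02 F [-32.1  26.7   8.6] w 0.0233 t 6.4833
134.9001041908809 117.45541002599937 0.16223615150366474
```

```bash
python3 - <<'E'
from m import *
a=get_image("side");b=get_image("wrist")
c=a["img"][170:340,190:390];c=cv2.resize(c,(706,600),interpolation=cv2.INTER_CUBIC)
np.save("b2.npy",a,allow_pickle=True);np.save("w2.npy",b,allow_pickle=True)
cv2.imwrite("pics/5.png",c[:,:,::-1]);cv2.imwrite("pics/6.png",b["img"][:,:,::-1])
E
```

```text
(no output)
```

View pics/5.png

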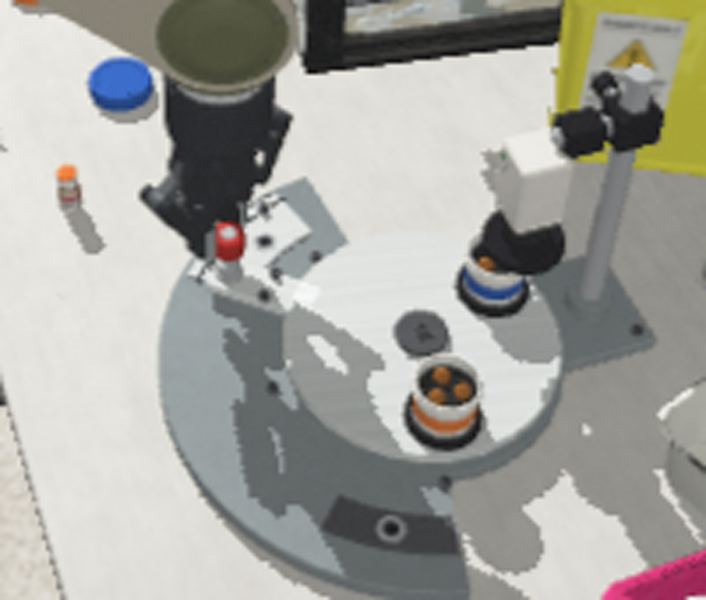

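View pics/6.png

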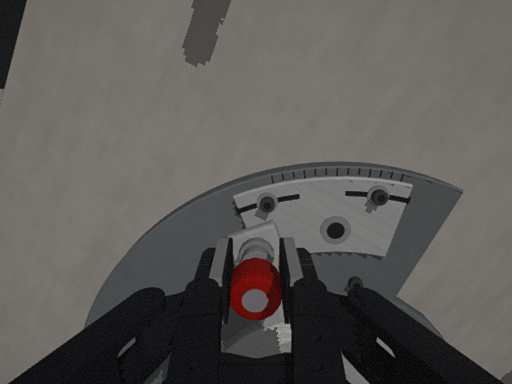

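The knob is still in the fingers near the sector's start, at wrist pixel (256,288), but a radial force has built up. I'll measure the knob's position and height.

```bash
python3 - <<'E'
from m import *
c=np.array([.584,-.142])
for n in ["b2","w2"]:
    d=np.load(n+".npy",allow_pickle=True).item();W=cloud(d);hsv=cv2.cvtColor(d["img"],cv2.COLOR_RGB2HSV);m=((hsv[...,0]<6)|(hsv[...,0]>172))&(hsv[...,1]>140)
    blobs(d,W,m,(.03,.1),box=(.4,.6,-.32,0.1),mn=3)
d=np.load("w2.npy",allow_pickle=True).item();print("hole",ray(d,336,230,.017))
yy,xx=np.nonzero(np.hypot(*(np.mgrid[:384,:512][::-1]-np.array([256,302])[:,None,None]))<4)
W=cloud(d);print(np.nanmedian(W[yy,xx],0))
def tub(n,x):
    d=np.load(n+".npy",allow_pickle=True).item();W=cloud(d);q=(W[...,2]>.066)&(W[...,2]<.076)&(np.hypot(W[...,0]-x[0],W[...,1]-x[1])<.05)
    print(q.sum(),cv2.minEnclosingCircle(W[q][:,:2].astype(np.float32)))
tub("b2",(.553,-.205)); tub("b2",(.553,-.2))
d=np.load("b2.npy",allow_pickle=True).item();print("orange tub rim ctr",ray(d,190+446/3.53,170+385/3.53,.072),"blue",ray(d,190+493/3.53,170+268/3.53,.065))
print(env.observe()["joint_efforts"])
E
```

```text
px [254.8 238.7] 50 min [ 0.464 -0.052  0.059] max [ 0.484 -0.026  0.078] med [ 0.472 -0.048  0.072]
  px [255.  286.5] 2118 min [ 0.462 -0.051  0.057] max [ 0.487 -0.026  0.082] med [ 0.472 -0.033  0.075]
hole [ 0.51533548 -0.00915976  0.017     ]
[ 0.47583538 -0.03980653  0.07662914]
124 ((0.5675724744796753, -0.20920556783676147), 0.024744097143411636)
124 ((0.5675724744796753, -0.20920556783676147), 0.024744097143411636)
orange tub rim ctr [ 0.56627394 -0.21328945  0.072     ] blue [ 0.64406265 -0.12904099  0.065     ]
[-11.77023768 -40.38102865 -34.10409451  -3.63992237  -9.60248441
  -0.64726001]
```

>>> {"name": "step_arm", "arguments": {"targets": [[[0, 0, 0], [0, 0, 0]], [[0, 0, 0], [0, 0, 0]], [[0, 0, 0], [0, 0, 0]], [[0, 0, 0], [0, 0, 0]], [[0, 0, 0], [0, 0, 0]]], "jaw": 42}}

```text
time_s: 7.0
position: [0.4817, -0.0347, 0.0571]
tool_rot: [[-0.454, 0.891, 0.001], [0.891, 0.454, -0.001], [-0.001, 0.001, -1.0]]
ft_force: [0.6, -0.1, 0.4]
grip_width: 0.0419
gripper_force: 0.0
```

```bash
cat > k.py <<'E'
from m import *
def knob():
    c=np.array([.584,-.142]);d=get_image("wrist");W=cloud(d);hsv=cv2.cvtColor(d["img"],cv2.COLOR_RGB2HSV);m=((hsv[...,0]<6)|(hsv[...,0]>172))&(hsv[...,1]>140)&(np.abs(W[...,0]-.5)<.06)&(np.abs(W[...,1]+.02)<.06)&(W[...,2]>.04)
    P=W[m];lo,hi=np.percentile(P,1,axis=0),np.percentile(P,99,axis=0);zt=np.percentile(P[:,2],90)
    T=P[P[:,2]>zt-.004]; k=(lo+hi)/2;(cx,cy),r=cv2.minEnclosingCircle(P[:,:2].astype(np.float32))
    v=k[:2]-c;print("knob",k.round(4),"circ",round(cx,4),round(cy,4),round(r,4),"top",zt.round(4),"r",np.hypot(*v).round(4),"az",np.degrees(np.arctan2(v[1],v[0])).round(2))
    return k,d
E
python3 - <<'E'
from k import *
k,d=knob();go(([k[0],k[1],.046],27))
E
```

```text
knob [ 0.4756 -0.0369  0.0699] circ 0.4936 -0.0283 0.0365 top 0.0771 r 0.151 az 135.89
at [ 0.4816 -0.0347  0.057 ] ang 26.99 F [-0.4  0.5  0.3] w 0.042 t 7.05
-> [np.float64(0.4755870810932708), np.float64(-0.03688895641534738), 0.046] 27 shift [0.0026, -0.021, 0.0366] turn [0.0009, 0.001, -0.0002] rows>= 0.3 0.0
```

>>> {"name": "step_arm", "arguments": {"targets": [[[0.003, -0.021, 0.018], [0, 0, 0]], [[0.003, -0.021, 0.037], [0, 0, 0]], [[0.003, -0.021, 0.037], [0, 0, 0]]]}}

```text
time_s: 7.3
position: [0.4742, -0.0366, 0.0445]
tool_rot: [[-0.453, 0.891, -0.002], [0.891, 0.453, 0.001], [0.002, -0.002, -1.0]]
ft_force: [-0.3, -1.5, 0.1]
grip_width: 0.042
gripper_force: 0.0
```

>>> {"name": "step_arm", "arguments": {"targets": [[[0, 0, 0], [0, 0, 0]], [[0, 0, 0], [0, 0, 0]], [[0, 0, 0], [0, 0, 0]]], "jaw": 32}}

```text
time_s: 7.55
position: [0.4753, -0.0366, 0.0457]
tool_rot: [[-0.454, 0.891, 0.0], [0.891, 0.454, -0.0], [-0.0, 0.0, -1.0]]
ft_force: [-0.2, 0.4, 0.2]
grip_width: 0.032
gripper_force: 0.0
```

```bash
python3 - <<'E'
from k import *
k,d=knob();c=np.array([.584,-.142]);z=env.observe()["position"][2]
go(*[([*(c+.1505*np.array([np.cos(np.radians(a)),np.sin(np.radians(a))])),z],27) for a in [134,132,130,128,126,124,122,120.5,119.5,118.5]])
E
```

```text
knob [ 0.4758 -0.0368  0.0695] circ 0.4807 -0.0304 0.0389 top 0.077 r 0.1509 az 135.82
at [ 0.4753 -0.0366  0.0457] ang 27.0 F [-0.6  0.1 -0.2] w 0.0318 t 7.6
-> [np.float64(0.47945391524592085), np.float64(-0.03373936004903301), np.float64(0.04571823680338484)] 27 shift [0.0022, 0.0168, 0.0] turn [0.0003, 0.0003, -0.0] rows>= 0.1 0.0
-> [np.float64(0.4832958437429918), np.float64(-0.03015670376565216), np.float64(0.04571823680338484)] 27 shift [0.007, 0.0336, 0.0] turn [0.0003, 0.0003, -0.0] rows>= 0.2 0.0
-> [np.float64(0.48726046474217577), np.float64(-0.0267103113105938), np.float64(0.04571823680338484)] 27 shift [0.0113, 0.0506, 0.0] turn [0.0003, 0.0003, -0.0] rows>= 0.4 0.0
-> [np.float64(0.4913429479634884), np.float64(-0.023404381582188327), np.float64(0.04571823680338484)] 27 shift [0.0149, 0.0677, 0.0] turn [0.0003, 0.0003, -0.0] rows>= 0.5 0.0
-> [np.float64(0.4955383195299828), np.float64(-0.020242942346570397), np.float64(0.04571823680338484)] 27 shift [0.0179, 0.085, 0.0] turn [0.0003, 0.0003, -0.0] rows>= 0.6 0.0
-> [np.float64(0.4998414680276526), np.float64(-0.017229845330466204), np.float64(0.04571823680338484)] 27 shift [0.0204, 0.1023, 0.0] turn [0.0003, 0.0003, -0.0] rows>= 0.8 0.0
-> [np.float64(0.5042471507329026), np.float64(-0.014368761528457868), np.float64(0.04571823680338484)] 27 shift [0.0222, 0.1197, 0.0] turn [0.0003, 0.0003, -0.0] rows>= 0.9 0.0
-> [np.float64(0.507615476374414), np.float64(-0.012324811353550374), np.float64(0.04571823680338484)] 27 shift [0.0232, 0.1328, 0.0] turn [0.0003, 0.0003, -0.0] rows>= 1.0 0.0
-> [np.float64(0.5098902542044281), np.float64(-0.011011467761045085), np.float64(0.04571823680338484)] 27 shift [0.0236, 0.1416, 0.0] turn [0.0003, 0.0003, -0.0] rows>= 1.0 0.0
-> [np.float64(0.5121876065809289), np.float64(-0.009738024544374196), np.float64(0.04571823680338484)] 27 shift [0.0239, 0.1503, 0.0] turn [0.0003, 0.0003, -0.0] rows>= 1.1 0.0
```

>>> {"name": "step_arm", "arguments": {"targets": [[[0.002, 0.017, 0], [0, 0, 0]], [[0.007, 0.034, 0], [0, 0, 0]], [[0.011, 0.051, 0], [0, 0, 0]], [[0.015, 0.068, 0], [0, 0, 0]], [[0.018, 0.085, 0], [0, 0, 0]], [[0.02, 0.102, 0], [0, 0, 0]], [[0.022, 0.12, 0], [0, 0, 0]], [[0.023, 0.133, 0], [0, 0, 0]], [[0.024, 0.142, 0], [0, 0, 0]], [[0.024, 0.15, 0], [0, 0, 0]]]}}

```text
time_s: 8.43
position: [0.5127, -0.0095, 0.0457]
tool_rot: [[-0.454, 0.891, 0.001], [0.891, 0.454, -0.0], [-0.001, 0.001, -1.0]]
ft_force: [0.3, 0.0, 0.9]
grip_width: 0.0317
gripper_force: 0.0
```

```bash
python3 - <<'E'
from k import *
k,d=knob();go()
E
```

```text
knob [ 0.5101 -0.0104  0.0657] circ 0.5121 -0.0095 0.0489 top 0.0725 r 0.151 az 119.32
at [ 0.5132 -0.0096  0.0458] ang 27.01 F [-0.1 -0.2  0.4] w 0.0323 t 8.4833
```

>>> {"name": "step_arm", "arguments": {"targets": [[[0, 0.003, 0], [0, 0, 0]], [[0, 0.006, 0], [0, 0, 0]], [[0, 0.008, 0], [0, 0, 0]], [[0, 0.008, 0], [0, 0, 0]]]}}

```text
time_s: 8.82
position: [0.5143, -0.0087, 0.0457]
tool_rot: [[-0.454, 0.891, 0.0], [0.891, 0.454, -0.0], [-0.0, 0.0, -1.0]]
ft_force: [-0.1, 0.4, -0.4]
grip_width: 0.0322
gripper_force: 0.0
```

```bash
python3 - <<'E'
from k import *
k,d=knob();go();print("hole?",k)
E
```

```text
knob [ 0.5127 -0.0087  0.0596] circ 0.5127 -0.0095 0.0486 top 0.0669 r 0.1512 az 118.13
at [ 0.5142 -0.0088  0.0457] ang 26.99 F [ 0.3 -0.7  0.9] w 0.032 t 8.8667
hole? [ 0.51273175 -0.00870194  0.05958361]
```

The knob top has dropped to 0.0669, so the pin is home. I'll open, retreat upward and verify.

>>> {"name": "step_arm", "arguments": {"targets": [[[0, 0, 0], [0, 0, 0]], [[0, 0, 0], [0, 0, 0]], [[0, 0, -0.1], [0, 0, 0]], [[0, 0, -0.2], [0, 0, 0]], [[0, 0, -0.3], [0, 0, 0]], [[0.1, -0.2, -0.6], [0, 0, 0]], [[0.1, -0.2, -0.6], [0, 0, 0]], [[0.1, -0.2, -0.6], [0, 0, 0]], [[0.1, -0.2, -0.6], [0, 0, 0]], [[0.1, -0.2, -0.6], [0, 0, 0]]], "jaw": 60}}

```text
time_s: 9.7
position: [0.4469, -0.0092, 0.2267]
tool_rot: [[-0.454, 0.891, 0.003], [0.891, 0.454, -0.001], [-0.002, 0.002, -1.0]]
ft_force: [0.4, -0.1, 0.2]
grip_width: 0.0602
gripper_force: 0.0
```

```bash
python3 - <<'E'
from k import *
k,d=knob();np.save("w3.npy",d,allow_pickle=True)
W=cloud(d)
for x in [(.549,-.203),(.654,-.145)]:
    q=(W[...,2]>.068)&(W[...,2]<.077)&(np.hypot(W[...,0]-x[0],W[...,1]-x[1])<.04);print("tub",q.sum(),cv2.minEnclosingCircle(W[q][:,:2].astype(np.float32)) if q.sum() else 0)
go(([.30,.25,.2],60))
for n in ["scene","side"]:
    e=get_image(n);V=cloud(e);hsv=cv2.cvtColor(e["img"],cv2.COLOR_RGB2HSV);h,s=hsv[...,0],hsv[...,1];blobs(e,V,(h>4)&(h<18)&(s>140),(.008,.025),box=(.3,.6,.25,.5))
    m=((h<6)|(h>172))&(s>140)&(np.hypot(V[...,0]-.513,V[...,1]+.009)<.03)&(V[...,2]>.035);print("knob top",n,np.percentile(V[m][:,2],90))
cv2.imwrite("pics/7.png",cv2.resize(d["img"],None,fx=1.5,fy=1.5)[:,:,::-1])
E
```

```text
knob [0.5051 0.0011 0.1806] circ 0.4887 -0.0032 0.0368 top 0.291 r 0.1634 az 118.87
tub 360 ((0.5484116673469543, -0.20038801431655884), 0.02453547529876232)
tub 0 0
at [ 0.447  -0.0092  0.2256] ang 26.98 F [ 0.1 -0.8  0.4] w 0.0595 t 9.75
-> [0.3, 0.25, 0.2] 60 shift [0.9923, -0.0447, 0.0847] turn [0.0005, 0.0007, -0.7337] rows>= 7.2 4.6
  px [180.3 190.5] 96 min [0.396 0.341 0.008] max [0.451 0.404 0.016] med [0.423 0.374 0.012]
knob top scene 0.06545175741029229
  px [199.4 163.7] 140 min [0.4   0.347 0.008] max [0.451 0.405 0.02 ] med [0.425 0.372 0.013]
knob top side 0.06617051843344475
```

View pics/7.png

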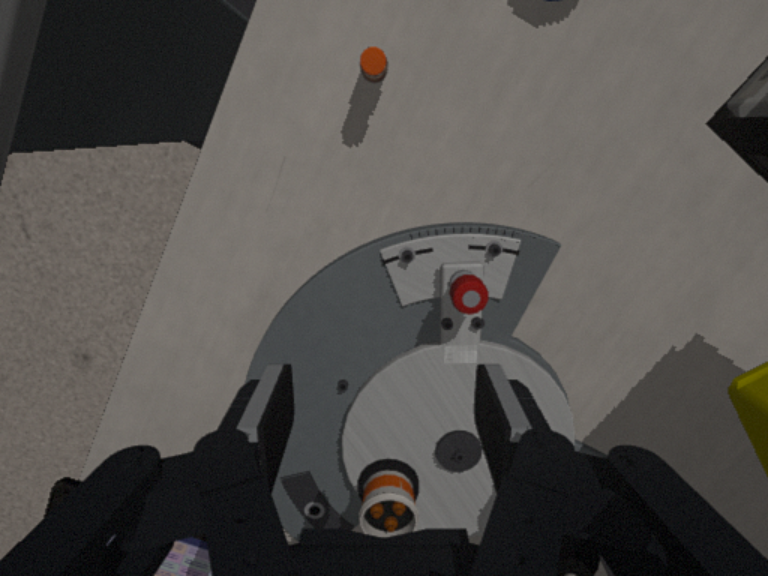

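Pin home is confirmed (knob at 470,295 over the sector hole), and the orange tub at (388,520) is front right. Next is the orange lid.

```bash
python3 - <<'E'
from h import *
go(([.43,.18,.22],60))
go(([.4245,.3735,.16],90),cur=([.43,.18,.22],60))
E
```

```text
at [ 0.4471 -0.0091  0.2245] ang 27.0 F [-0.6 -0.4 -0.4] w 0.0598 t 9.85
-> [0.43, 0.18, 0.22] 60 shift [0.5875, 0.2355, 0.0156] turn [-0.0013, -0.0023, -0.7334] rows>= 4.6 4.6
at [0.43 0.18 0.22] ang 60.0 F [-0.6 -0.4 -0.4] w 0.0598 t 9.85
-> [0.4245, 0.3735, 0.16] 90 shift [0.3384, 0.5494, 0.2] turn [0.0, 0.0, -0.6667] rows>= 4.9 4.2
```

>>> {"name": "step_arm", "arguments": {"targets": [[[0.588, 0.236, 0.016], [0, 0, -0.733]], [[0.588, 0.236, 0.016], [0, 0, -0.733]], [[0.588, 0.236, 0.016], [0, 0, -0.733]], [[0.588, 0.236, 0.016], [0, 0, -0.733]], [[0.588, 0.236, 0.016], [0, 0, -0.733]], [[0.588, 0.236, 0.016], [0, 0, -0.733]], [[0.588, 0.236, 0.016], [0, 0, -0.733]]], "jaw": 85}}

```text
time_s: 10.43
position: [0.4298, 0.1811, 0.2195]
tool_rot: [[-0.867, 0.498, -0.003], [0.498, 0.867, -0.001], [0.002, -0.002, -1.0]]
ft_force: [-1.1, -1.2, -0.1]
grip_width: 0.0851
gripper_force: 0.0
```

>>> {"name": "step_arm", "arguments": {"targets": [[[0.338, 0.549, 0.2], [0, 0, -0.667]], [[0.338, 0.549, 0.2], [0, 0, -0.667]], [[0.338, 0.549, 0.2], [0, 0, -0.667]], [[0.338, 0.549, 0.2], [0, 0, -0.667]], [[0.338, 0.549, 0.2], [0, 0, -0.667]], [[0.338, 0.549, 0.2], [0, 0, -0.667]], [[0.338, 0.549, 0.2], [0, 0, -0.667]], [[0.338, 0.549, 0.2], [0, 0, -0.667]]]}}

```text
time_s: 11.1
position: [0.4252, 0.3723, 0.1603]
tool_rot: [[-1.0, 0.002, -0.001], [0.002, 1.0, -0.001], [0.001, -0.001, -1.0]]
ft_force: [0.5, -0.0, 0.2]
grip_width: 0.0847
gripper_force: 0.0
```

```bash
cat > lid.py <<'E'
from m import *
def lid(zr=(.003,.03),box=(.36,.49,.3,.44),view="wrist"):
    d=get_image(view);W=cloud(d);hsv=cv2.cvtColor(d["img"],cv2.COLOR_RGB2HSV);h,s=hsv[...,0],hsv[...,1]
    m=(h>3)&(h<19)&(s>130)&(W[...,0]>box[0])&(W[...,0]<box[1])&(W[...,1]>box[2])&(W[...,1]<box[3])&(W[...,2]>zr[0])&(W[...,2]<zr[1])
    P=W[m];(x,y),r=cv2.minEnclosingCircle(P[:,:2].astype(np.float32));zt=np.percentile(P[:,2],95);T=P[P[:,2]>np.median(P[:,2])-.003]
    A=np.c_[T[:,:2]-[x,y],np.ones(len(T))];pl=np.linalg.lstsq(A,T[:,2],rcond=None)[0]
    print("lid",m.sum(),round(x,4),round(y,4),"r",round(r,4),"zmed",np.median(P[:,2]).round(4),"p1-99",np.percentile(P,[1,99],axis=0).round(4).tolist(),"plane",pl.round(4))
    return d,(x,y)
E
python3 - <<'E'
from lid import *
d,c=lid();np.save("w4.npy",d,allow_pickle=True);go(([c[0],c[1],.001],90))
E
```

```text
lid 2621 0.4266 0.3766 r 0.0283 zmed 0.0142 p1-99 [[0.4, 0.351, 0.0064], [0.4521, 0.4023, 0.0162]] plane [0.0036 0.0002 0.0143]
at [0.4253 0.3721 0.1608] ang 89.85 F [-0.6  0.4 -0.1] w 0.085 t 11.15
-> [0.42656436562538147, 0.376581072807312, 0.001] 90 shift [-0.0042, 0.0153, 0.5327] turn [-0.0006, -0.0002, -0.0033] rows>= 3.8 0.0
```

>>> {"name": "step_arm", "arguments": {"targets": [[[-0.004, 0.015, 0.12], [0, 0, 0]], [[-0.004, 0.015, 0.24], [0, 0, 0]], [[-0.004, 0.015, 0.36], [0, 0, 0]], [[-0.004, 0.015, 0.45], [0, 0, 0]], [[-0.004, 0.015, 0.52], [0, 0, 0]], [[-0.004, 0.015, 0.546], [0, 0, 0]], [[-0.004, 0.015, 0.546], [0, 0, 0]]]}}

```text
time_s: 11.73
position: [0.4259, 0.3766, -0.0039]
tool_rot: [[-1.0, 0.002, -0.002], [0.002, 1.0, -0.001], [0.002, -0.001, -1.0]]
ft_force: [0.5, -0.0, 0.6]
grip_width: 0.0852
gripper_force: 0.0
```

>>> {"name": "step_arm", "arguments": {"targets": [[[0, 0, 0], [0, 0, 0]], [[0, 0, 0], [0, 0, 0]], [[0, 0, 0], [0, 0, 0]], [[0, 0, 0], [0, 0, 0]], [[0, 0, 0], [0, 0, 0]], [[0, 0, 0], [0, 0, 0]], [[0, 0, 0], [0, 0, 0]]], "jaw": 45, "grip_force": 40}}

```text
time_s: 12.32
position: [0.4268, 0.3782, -0.0008]
tool_rot: [[-1.0, 0.0, 0.003], [0.0, 1.0, 0.001], [-0.003, 0.001, -1.0]]
ft_force: [-0.6, -2.7, 7.1]
grip_width: 0.0558
gripper_force: 41.2
```

>>> {"name": "step_arm", "arguments": {"targets": [[[0, 0, -0.05], [0, 0, 0]], [[0, 0, -0.15], [0, 0, 0]], [[0, 0, -0.3], [0, 0, 0]], [[0, 0, -0.45], [0, 0, 0]], [[0, 0, -0.6], [0, 0, 0]], [[0, 0, -0.7], [0, 0, 0]], [[0, 0, -0.7], [0, 0, 0]], [[0, 0, -0.7], [0, 0, 0]]]}}

```text
time_s: 12.98
position: [0.4263, 0.3783, 0.2103]
tool_rot: [[-1.0, -0.0, 0.006], [-0.0, 1.0, 0.003], [-0.006, 0.003, -1.0]]
ft_force: [0.2, 0.6, -0.5]
grip_width: 0.0553
gripper_force: 42.5
```

```bash
python3 - <<'E'
from lid import *
lid((.16,.26))
lid((.17,.26),view="side")
go(([.45,.10,.2],90))
go(([.53,-.17,.2],90),cur=([.45,.10,.2],90))
E
```

```text
lid 10735 0.4188 0.3748 r 0.0461 zmed 0.2251 p1-99 [[0.3989, 0.3504, 0.2141], [0.451, 0.4045, 0.2413]] plane [0.0054 0.0314 0.2254]
lid 100 0.4235 0.3669 r 0.0487 zmed 0.2218 p1-99 [[0.3987, 0.3377, 0.2101], [0.4511, 0.4127, 0.2581]] plane [-0.0186  0.0634  0.226 ]
at [0.4253 0.3777 0.2067] ang 90.0 F [-0.1  0.  -0.4] w 0.0556 t 13.0833
-> [0.45, 0.1, 0.2] 90 shift [-0.0824, -0.9256, 0.0226] turn [-0.0005, -0.0008, -0.0] rows>= 6.7 0.0
at [0.45 0.1  0.2 ] ang 90.0 F [-0.1  0.  -0.4] w 0.0556 t 13.0833
-> [0.53, -0.17, 0.2] 90 shift [-0.2667, -0.9, 0.0] turn [0.0, 0.0, 0.0] rows>= 6.8 0.0
```

>>> {"name": "step_arm", "arguments": {"targets": [[[-0.01, -0.1, 0.02], [0, 0, 0]], [[-0.02, -0.22, 0.02], [0, 0, 0]], [[-0.03, -0.35, 0.02], [0, 0, 0]], [[-0.045, -0.48, 0.02], [0, 0, 0]], [[-0.055, -0.61, 0.02], [0, 0, 0]], [[-0.065, -0.74, 0.02], [0, 0, 0]], [[-0.075, -0.86, 0.02], [0, 0, 0]], [[-0.082, -0.926, 0.02], [0, 0, 0]]]}}

```text
time_s: 13.75
position: [0.4497, 0.0972, 0.1997]
tool_rot: [[-1.0, 0.002, -0.003], [0.002, 1.0, -0.001], [0.003, -0.001, -1.0]]
ft_force: [-0.5, 0.7, -0.3]
grip_width: 0.0551
gripper_force: 42.5
```

>>> {"name": "step_arm", "arguments": {"targets": [[[-0.05, -0.13, 0], [0, 0, 0]], [[-0.09, -0.26, 0], [0, 0, 0]], [[-0.12, -0.39, 0], [0, 0, 0]], [[-0.16, -0.52, 0], [0, 0, 0]], [[-0.2, -0.65, 0], [0, 0, 0]], [[-0.23, -0.78, 0], [0, 0, 0]], [[-0.267, -0.9, 0], [0, 0, 0]], [[-0.267, -0.9, 0], [0, 0, 0]], [[-0.267, -0.9, 0], [0, 0, 0]]]}}

```text
time_s: 14.5
position: [0.53, -0.1711, 0.199]
tool_rot: [[-1.0, 0.003, -0.003], [0.003, 1.0, 0.002], [0.003, 0.002, -1.0]]
ft_force: [0.4, 0.6, -0.9]
grip_width: 0.0554
gripper_force: 42.5
```

```bash
python3 - <<'E'
from lid import *
x0,y0=.548,-.2005
for n in ["wrist","side","scene"]:
    d=get_image(n);W=cloud(d)
    q=(W[...,2]>.068)&(W[...,2]<.077)&(np.hypot(W[...,0]-x0,W[...,1]-y0)<.035)
    if q.sum()>5:print(n,q.sum(),cv2.minEnclosingCircle(W[q][:,:2].astype(np.float32)))
    if n=="wrist": cv2.imwrite("pics/8.png",d["img"][:,:,::-1])
lid((.16,.26),(.45,.6,-.25,-.1))
go(([.5484,-.2005,.115],90))
E
```

```text
wrist 513 ((0.5477725267410278, -0.20147821307182312), 0.024378404021263123)
side 89 ((0.5461907982826233, -0.2014017254114151), 0.02434588596224785)
scene 36 ((0.5468332171440125, -0.20257964730262756), 0.024411773309111595)
lid 10662 0.5297 -0.1759 r 0.0552 zmed 0.2152 p1-99 [[0.5027, -0.1966, 0.2041], [0.5549, -0.1428, 0.2176]] plane [0.0007 0.0014 0.2154]
at [ 0.5301 -0.1684  0.2007] ang 90.08 F [-0.2  0.1 -0.1] w 0.0552 t 14.7
-> [0.5484, -0.2005, 0.115] 90 shift [-0.0611, -0.1072, 0.2855] turn [0.0009, -0.0013, 0.0018] rows>= 2.2 0.0
```

View pics/8.png

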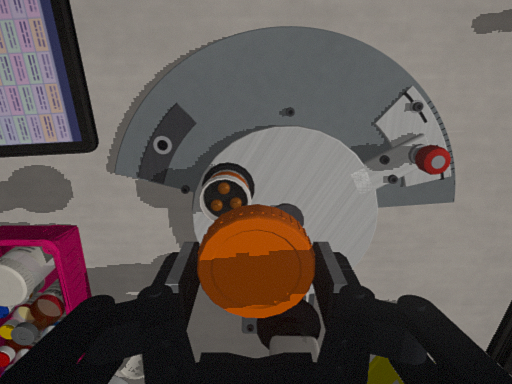

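The lid is held level at wrist pixel (256,262) and the tub is at (228,193), i.e. about (0.5475,-0.2015). I'll move above it and lower.

```bash
python3 - <<'E'
from lid import *
go(([.5482,-.2015,.08],90))
E
```

```text
at [ 0.5301 -0.1684  0.2007] ang 90.08 F [-0.2  0.1 -0.1] w 0.0552 t 14.7
-> [0.5482, -0.2015, 0.08] 90 shift [-0.0605, -0.1106, 0.4021] turn [0.0009, -0.0013, 0.0018] rows>= 3.0 0.0
```

>>> {"name": "step_arm", "arguments": {"targets": [[[-0.03, -0.05, 0.05], [0, 0, 0]], [[-0.06, -0.105, 0.1], [0, 0, 0]], [[-0.06, -0.105, 0.2], [0, 0, 0]], [[-0.06, -0.105, 0.3], [0, 0, 0]], [[-0.06, -0.105, 0.36], [0, 0, 0]], [[-0.06, -0.105, 0.4], [0, 0, 0]], [[-0.06, -0.105, 0.4], [0, 0, 0]], [[-0.06, -0.105, 0.4], [0, 0, 0]], [[-0.06, -0.105, 0.4], [0, 0, 0]]], "grip_force": 80}}

```text
time_s: 15.45
position: [0.549, -0.2009, 0.0822]
tool_rot: [[-1.0, -0.001, 0.002], [-0.001, 1.0, -0.001], [-0.002, -0.001, -1.0]]
ft_force: [-0.4, 0.5, 0.4]
grip_width: 0.0544
gripper_force: 83.3
```

```bash
python3 - <<'E'
from lid import *
go(([.548,-.2015,.064],90));go();go()
lid((.06,.12),(.49,.6,-.25,-.14))
for n in ["side","scene"]:
    d=get_image(n);W=cloud(d)
    q=(W[...,2]>.055)&(W[...,2]<.077)&(np.hypot(W[...,0]-.5475,W[...,1]+.2015)<.035)
    if q.sum()>5:print(n,q.sum(),W[q].min(0),W[q].max(0))
E
```

```text
at [ 0.549  -0.2009  0.0822] ang 90.05 F [-0.4  0.5  0.4] w 0.0544 t 15.45
-> [0.548, -0.2015, 0.064] 90 shift [0.0034, -0.0018, 0.0607] turn [-0.0012, 0.0019, 0.0012] rows>= 0.4 0.0
at [ 0.549  -0.2009  0.0822] ang 90.05 F [-0.4  0.5  0.4] w 0.0544 t 15.45
at [ 0.549  -0.2009  0.0822] ang 90.05 F [-0.4  0.5  0.4] w 0.0544 t 15.45
lid 10535 0.5476 -0.2026 r 0.0295 zmed 0.0966 p1-99 [[0.5216, -0.2286, 0.0853], [0.5737, -0.1762, 0.0988]] plane [ 0.0034 -0.0039  0.0968]
side 62 [ 0.52261282 -0.22328626  0.05505652] [ 0.55609951 -0.19088732  0.07346652]
scene 78 [ 0.52227106 -0.2249923   0.05513511] [ 0.56130959 -0.17915221  0.07069035]
```

>>> {"name": "step_arm", "arguments": {"targets": [[[0, 0.002, 0.015], [0, 0, 0]], [[0, 0.002, 0.03], [0, 0, 0]], [[0, 0.002, 0.045], [0, 0, 0]], [[0, 0.002, 0.055], [0, 0, 0]], [[0, 0.002, 0.06], [0, 0, 0]], [[0, 0.002, 0.065], [0, 0, 0]], [[0, 0.002, 0.065], [0, 0, 0]], [[0, 0.002, 0.065], [0, 0, 0]]]}}

```text
time_s: 16.27
position: [0.5484, -0.2007, 0.0613]
tool_rot: [[-1.0, -0.0, -0.0], [-0.0, 1.0, -0.0], [0.0, -0.0, -1.0]]
ft_force: [0.5, -0.1, -1.3]
grip_width: 0.0539
gripper_force: 83.3
```

Contact is expected about here, so I'll press on in small steps.

>>> {"name": "step_arm", "arguments": {"targets": [[[0, 0, 0.006], [0, 0, 0]], [[0, 0, 0.012], [0, 0, 0]], [[0, 0, 0.016], [0, 0, 0]], [[0, 0, 0.016], [0, 0, 0]], [[0, 0, 0.016], [0, 0, 0]]]}}

```text
time_s: 16.68
position: [0.5489, -0.2009, 0.0595]
tool_rot: [[-1.0, -0.0, 0.002], [-0.0, 1.0, -0.002], [-0.002, -0.002, -1.0]]
ft_force: [-7.0, 4.2, 25.1]
grip_width: 0.0537
gripper_force: 86.7
```

```bash
python3 - <<'E'
from lid import *
lid((.05,.12),(.5,.6,-.25,-.15));go()
lid((.05,.12),(.5,.6,-.25,-.15),view="side")
E
```

```text
lid 10503 0.5472 -0.2024 r 0.0295 zmed 0.0741 p1-99 [[0.5214, -0.2282, 0.0627], [0.5734, -0.1764, 0.076]] plane [ 0.0023 -0.0037  0.0742]
at [ 0.5489 -0.2009  0.0595] ang 90.02 F [-7.8  3.8 25.3] w 0.054 t 16.7333
lid 234 0.5437 -0.2039 r 0.0314 zmed 0.0728 p1-99 [[0.5197, -0.2299, 0.0596], [0.564, -0.1746, 0.1127]] plane [ 0.0367 -0.1973  0.0753]
```

>>> {"name": "step_arm", "arguments": {"targets": [[[0, 0, 0.006], [0, 0, 0]], [[0, 0, 0.01], [0, 0, 0]], [[0, 0, 0.01], [0, 0, 0]], [[0, 0, 0], [0, 0, 0]], [[0, 0, -0.012], [0, 0, 0]], [[0, 0, -0.012], [0, 0, 0]]]}}

```text
time_s: 17.28
position: [0.5487, -0.2009, 0.0608]
tool_rot: [[-1.0, 0.0, 0.001], [0.0, 1.0, -0.001], [-0.001, -0.001, -1.0]]
ft_force: [0.3, -0.2, -0.3]
grip_width: 0.0537
gripper_force: 83.3
```

>>> {"name": "step_arm", "arguments": {"targets": [[[0, 0, 0], [0, 0, 0]], [[0, 0, 0], [0, 0, 0]], [[0, 0, 0], [0, 0, 0]], [[0, 0, 0], [0, 0, 0]], [[0, 0, -0.05], [0, 0, 0]], [[0, 0, -0.12], [0, 0, 0]], [[0, 0, -0.25], [0, 0, 0]], [[0, 0, -0.25], [0, 0, 0]]], "jaw": 78}}

```text
time_s: 17.95
position: [0.5508, -0.202, 0.1415]
tool_rot: [[-1.0, -0.0, 0.009], [-0.0, 1.0, -0.005], [-0.009, -0.005, -1.0]]
ft_force: [0.1, -0.6, 1.1]
grip_width: 0.0779
gripper_force: 0.0
```

```bash
python3 - <<'E'
from lid import *
go()
d,c=lid((.05,.12),(.5,.6,-.25,-.15));cv2.imwrite("pics/9.png",d["img"][:,:,::-1])
lid((.05,.12),(.5,.6,-.25,-.15),view="side")
E
```

```text
at [ 0.5508 -0.202   0.1415] ang 90.01 F [ 0.1 -0.6  1.1] w 0.0779 t 17.95
lid 4658 0.5483 -0.2014 r 0.0283 zmed 0.0742 p1-99 [[0.5216, -0.2271, 0.0635], [0.5737, -0.1759, 0.0762]] plane [ 0.0013 -0.0003  0.0742]
lid 412 0.5466 -0.2021 r 0.0282 zmed 0.0729 p1-99 [[0.5199, -0.2285, 0.0599], [0.5707, -0.1768, 0.077]] plane [0.0022 0.0027 0.0732]
```

View pics/9.png

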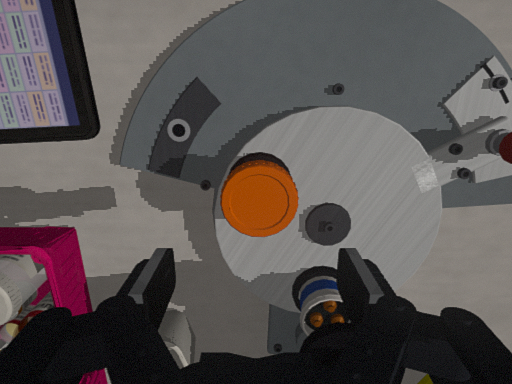

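The lid at (260,201) is flat with its top at 0.074, so it's home. I'll retreat, check the pin and hand in.

>>> {"name": "step_arm", "arguments": {"targets": [[[0, 0, -0.1], [0, 0, 0]], [[0, 0, -0.2], [0, 0, 0]], [[0, 0, -0.3], [0, 0, 0]], [[0.2, 0, -0.4], [0, 0, 0]], [[0.4, 0, -0.4], [0, 0, 0]], [[0.4, 0, -0.4], [0, 0, 0]], [[0.4, 0, -0.4], [0, 0, 0]], [[0.4, 0, -0.4], [0, 0, 0]]]}}

```text
time_s: 18.72
position: [0.4272, -0.2006, 0.2551]
tool_rot: [[-1.0, 0.002, -0.0], [0.002, 1.0, 0.0], [0.0, 0.0, -1.0]]
ft_force: [-0.0, 0.2, 0.0]
grip_width: 0.078
gripper_force: 0.0
```

```bash
python3 - <<'E'
from lid import *
go()
d,c=lid((.05,.12),(.5,.6,-.25,-.15))
e=get_image("side");V=cloud(e);hsv=cv2.cvtColor(e["img"],cv2.COLOR_RGB2HSV);h,s=hsv[...,0],hsv[...,1]
m=((h<6)|(h>172))&(s>140)&(np.hypot(V[...,0]-.513,V[...,1]+.009)<.03)&(V[...,2]>.035);z=np.percentile(V[m][:,2],90);print("knob top",z)
if z<.0685: print(close_job())
E
```

```text
at [ 0.4272 -0.2006  0.2551] ang 89.9 F [-0.   0.2  0. ] w 0.078 t 18.7167
lid 1711 0.5483 -0.2014 r 0.0284 zmed 0.0741 p1-99 [[0.5212, -0.2275, 0.062], [0.5735, -0.1759, 0.0764]] plane [ 0.0039 -0.0007  0.0743]Traceback (most recent call last):
  File "<stdin>", line 5, in <module>
    return _quantile_unchecked(
        a, q, axis, out, overwrite_input, method, keepdims, weights)
    return _ureduce(a,
                    func=_quantile_ureduce_func,
    ...<5 lines>...
                    overwrite_input=overwrite_input,
                    method=method)
    r = func(a, **kwargs)
    result = _quantile(arr,
                       quantiles=q,
    ...<2 lines>...
                       out=out,
                       weights=wgt)
    slices_having_nans = np.isnan(arr[-1, ...])
                                  ~~~^^^^^^^^^
IndexError: index -1 is out of bounds for axis 0 with size 0
```

The arm probably hides the knob in the side view, so I'll check it in the other two.

```bash
python3 - <<'E'
from lid import *
ok=False
for n in ["scene","wrist"]:
    e=get_image(n);V=cloud(e);hsv=cv2.cvtColor(e["img"],cv2.COLOR_RGB2HSV);h,s=hsv[...,0],hsv[...,1]
    m=((h<6)|(h>172))&(s>140)&(np.hypot(V[...,0]-.513,V[...,1]+.009)<.03)&(V[...,2]>.035)&(V[...,2]<.1);print(n,m.sum())
    if m.sum()>10: z=np.percentile(V[m][:,2],90);print("knob top",z,np.median(V[m],0));ok|=z<.0685
if ok: print(close_job())
E
```

```text
scene 27
knob top 0.06404574469584705 [ 0.50367535 -0.01433548  0.05940634]
wrist 355
knob top 0.06684716235433533 [ 0.50777486 -0.01532351  0.06533063]
the job is handed in; nothing more can be done
None
```

The job is handed in: the table is swung round with the pin down in the sector hole, and the orange lid is pressed flat and fully home on the orange tub, as far as the cameras show; the judge's verdict was not returned.

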